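# Swap the failed plug-in relay

## Robot

A 6-joint arm with a two-finger parallel gripper is mounted at the origin on a cart in front of the work surface, level with it; the furniture and walls round the work are solid. World frame = base frame: x ahead of the robot, y to its left, z up, the work surface at z = 0. Lengths are in m, angles in rad, forces in N, time in s.
With the tool pointing down it reaches from about 0.25 to 0.8 m from the base axis. Payload 3.9 kg.
Tool frame: the origin (TCP) lies midway between the tips of the shut fingers; the grasp point (between the pads) lies 19 mm behind it; z points along the fingers, y is the line along which they close (so a half turn about z gives the same grasp; the last joint's range is limited). The gripper opens to 85 mm and grips with 20 to 120 N. Pads are 22 mm wide; open, the fingers measure 114 mm over their backs; the gripper's body (76 mm by 85 mm) begins 54 mm behind the grasp point. The pads swing forward as they close: fully open they stand 13 mm farther back than shut.
Start: joints at [1.103, 0.26, -0.138, 1.173, 0, 1.571], TCP at [0.237, 0.469, 0.231] pointing down, gripper open.
Joint ranges: [-2.78, 2.78], [-0.83, 1.72], [-1.28, 1.37], [-1.9, 2.12], [-1.57, 1.48], [-3.14, 3.14]. Speed limits (rad/s): [2.57, 2.57, 3.14, 3.14, 3.14, 3.14].

## Interface

Orientations are given as a unit quaternion [x, y, z, w].
In Python, from bench import state, capture, camera_params, finish_job gives the robot as it stands.
- The arm moves only by the tool jog_arm, never from a script. Its argument "plan" is a list of rows, each a list of 2 entries, a list of its own where there are three numbers: the shift along the world's x, y, z each as a share of 250 mm, from -1 to 1, then the turn, a rotation vector about the world's x, y, z each as a share of 120 degrees, from -1 to 1. A call has 1 to 5 rows; each row is the pose to reach, as a shift and turn from the pose commanded when the call began; what a row does not reach only later rows make up. A row lasts 1/10 s, in which the tool goes at most 50 mm and 8.59 degrees, less where a joint would pass 70% of its speed; a pose out of reach is approached as far as the arm can. A call with a number of a shift or a turn outside -1 to 1 is refused whole. A call with a gripper value outside its range is refused whole. "fingers" is the opening, from -1 (shut) to 1 (fully open), set as the call begins (left out, the last holds). The fingers move at their own pace and stop on an object; "newtons" is the grip in N (left out, the last holds). Time passes only in rows, so rows that repeat a pose let the fingers close. It gives the time, the measured TCP pose, the force, the opening and the grip force at its end, in the units of the state.
- state(): the state, without advancing time (a new reading comes with each control period).
- capture(name): name is "scene" or "top" or "wrist"; returns the picture (384x512x3 uint8, red, green, blue); there is no depth.
- camera_params(name): a dict with "fx", "fy", "cx", "cy" (pixels), "pose" (4x4, takes a point from camera to world coordinates); the wrist camera has in their place "tool_from_camera" (4x4, takes a point from camera to tool coordinates, whose origin is the TCP and whose axes are the flange's). Camera axes: x right, y down, z forward; pixel columns grow to the right and rows downward; lengths in m; the calibration is good to about 2 mm. A picture is of the moment at which its call begins: read the wrist's pose just before it. camera_params takes no time and is no camera call.
- finish_job(): hands the job in; it is judged then, once.
The state is a dict: "time": time; "joints": joint angles; "qd": joint speeds; "effort": joint torques, N m; "ee_pos": TCP position; "tool_rot": TCP orientation; "force": force on the tool from outside, world axes, zero at the start; "wrist_torque": the same for the moment, N m; "width": finger opening in m; "grip_force": force on a finger pad.
Only numpy, scipy, OpenCV 4.12 (cv2) and the standard library are available. Lean on these libraries where they do the work, as an engineer would, in place of code of your own. Each camera call takes 0.05 s, during which the arm holds its last target. There are 200 camera calls.

## Task

First pull the scorched black relay out of the socket strip and put it in the red tray. Then lift the orange spare relay out of the rack, stand it on the rubber mat and let go so as to take it again by its other two sides (the rack leaves free just the sides that the blue timers hem in at the strip), and plug it fully home into the freed socket, its key on the notch side. Keep the spare upright, and leave the blue timers, the other modules and everything lying about where they are.

Things in the scene. Friction and masses are not known exactly. Their poses are not given: they have to be found in the camera images.
- spare_relay: Good spare relay, all orange, 90 g. Body 40 (x) x 28 (y) x 50 mm high on a plug foot 26 x 18 mm, 12 mm high: 62 mm tall. Origin: centre of the foot's underside, z up (body from z = 12 to 62 mm). A yellow stripe across the top marks its +x side, the side of the foot's key rib. Starts upright in any one of the rack's three bays.
- spare_relay_key (a point): Point on the spare's key rib: 15 mm along its +x from its axis, 12 mm above the foot's underside. The rib is 6 mm wide, sticks out 5 mm from the foot's +x face and begins 4 mm above the foot's underside.
- failed_relay: Failed relay: scorched black cover on an orange base band, of the spare's shape and size, origin and axes as on the spare. Starts plugged into any one of the strip's three sockets.
- socket_strip: Grey fixed strip, origin at the centre of its underside: base 76 (x) x 136 (y) x 10 mm, on it a block 48 x 108 mm with its top at 21 mm. Three sockets in a row, at y = -32, 0, 32 mm, x = 0. A relay plugs in with its +x along the strip's +x; home, its foot stands on the hole's floor, its origin at 10 mm. Modules stand 4 mm apart: grip one only by its two faces along x.
- socket_0 (a point): Centre of the mouth of the socket at the strip's y = -32 mm, 21 mm above the strip's underside. Each hole is 29 (x) x 21 (y) mm and 11 mm deep, with a 2.5 mm bevelled mouth and a 10 mm wide notch for the key on its +x side, marked by a yellow dash.
- socket_1 (a point): Centre of the mouth of the middle socket; else as socket_0.
- socket_2 (a point): Centre of the mouth of the socket at the strip's y = +32 mm; else as socket_0.
- timer_a: Tall blue timer module with a white dial on top, plugged into the strip; 40 x 28 mm, its top 88 mm above the strip's underside (16 mm above a seated relay). Origin under its foot. Stays in its socket.
- timer_b: Second tall blue timer module, the same as timer_a. Stays in its socket.
- spares_rack: Fixed rack, base 156 (x) x 46 (y) x 8 mm, origin at the centre of its underside; four black walls 4 mm thick reach to 68 mm. Three bays at x = -48, 0, 48 mm, open to +y and -y: a relay stands there, 2 mm from the walls, its x along the rack's x, its origin at 8 mm, its top at 70 mm, its foot between 14 mm high lips. Grip it only by its two faces along y (28 mm apart), lift straight up.
- green_module: Green module of the relay's shape in another bay of the rack; origin under its foot. Stays there.
- white_module: White module of the relay's shape in another bay of the rack; origin under its foot. Stays there.
- rubber_mat: Clear black rubber mat, 100 x 100 x 2 mm, fixed to the bench; origin at the centre of its underside. Free place to stand the relay.
- scrap_tray: Red open tray fixed to the bench, 90 (x) x 110 (y) x 26 mm outside, walls and floor 4 mm; origin at the centre of its underside.
- grease_jar: White grease jar with blue lid, 63 mm wide, 53 mm high, standing loose; origin at the underside. A bystander.
- count_block: Small grey metal gauge block 25 x 45 x 30 mm, loose; a bystander.
- dial_gauge: Dial indicator lying on its back, 105 x 55 x 20 mm, loose; a bystander.
- tape_roll: Roll of beige masking tape, 98 mm wide, 25 mm high; fixed in place, a bystander.
- paint_marker: White and red paint marker lying down, 125 x 14 x 15 mm, loose; a bystander.

How it is judged:
By the outcome, as a careful person would: the job done as asked, in the order asked, and still so for the second after the job is handed in, with the robot touching nothing.
It also fails if it takes over 67 s, if anything falls off the work surface, if the arm or the gripper's body presses on something with over 40 N, if the wrist force passes 120 N, or if a joint passes its speed limit or range.

## Working session

There is one attempt and no reset: what is moved stays moved. The work goes in short steps, Python scripts to look and compute and a tool call to move; the robot and the scene stay as the last step left them, time stands still between calls to the robot, and variables do not carry over. Pictures are saved under pics/ and viewed, at most 11 in all, crops included, and the job is handed in when it is done.

Besides the shell and the picture viewer there is one more tool, called as a command line: name --argument value ..., lists and objects as JSON in quotes. jog_arm: Moves the arm, as the interface text tells. Shift numbers are shares of 250 mm and turn numbers shares of 120 degrees, none past 1 either way. Its arguments: {"type":"object","properties":{"plan":{"type":"array","items":{"type":"array"}},"fingers":{"type":"number"},"newtons":{"type":"number"}},"required":["plan"]}

```bash
mkdir -p pics; ls
python3 - <<'E'
from bench import *
import cv2,numpy as np
for n in("scene","top"):
    im=capture(n); cv2.imwrite(f"pics/{n}0.png",im[:,:,::-1]); p=camera_params(n); print(n,p["fx"],p["fy"],p["cx"],p["cy"],np.round(p["pose"],3).tolist())
a=cv2.imread("pics/scene0.png");b=cv2.imread("pics/top0.png")
cv2.imwrite("pics/top0b.png",cv2.resize(b,(800,600),interpolation=cv2.INTER_CUBIC))
cv2.imwrite("pics/scene0b.png",cv2.resize(a,(800,600),interpolation=cv2.INTER_CUBIC))
print(camera_params("wrist")); print(state())
E
```

```text
pics
scene 358.97313915496585 358.97313915496585 259.63155679381305 186.1744002671004 [[0.842, -0.398, 0.366, 0.175], [-0.54, -0.638, 0.549, -0.668], [0.015, -0.659, -0.752, 0.894], [0.0, 0.0, 0.0, 1.0]]
top 380.93689772758967 380.93689772758967 251.8005209765456 194.79274203714306 [[-0.103, -0.969, 0.226, 0.314], [-0.995, 0.099, -0.03, -0.032], [0.007, -0.228, -0.974, 1.176], [0.0, 0.0, 0.0, 1.0]]
{'fx': 265.70449980922274, 'fy': 265.70449980922274, 'cx': 254.39150992472298, 'cy': 191.7307089997385, 'tool_from_camera': array([[ 1.38125778e-03, -9.60831772e-01, -2.77128848e-01,
         7.10739943e-02],
       [ 9.99999040e-01,  1.35661548e-03,  2.80653574e-04,
         8.35970904e-05],
       [ 1.06296414e-04, -2.77128970e-01,  9.60832724e-01,
        -1.43044727e-01],
       [ 0.00000000e+00,  0.00000000e+00,  0.00000000e+00,
         1.00000000e+00]])}
{'time': 0.1, 'joints': array([ 1.10301960e+00,  2.60600769e-01, -1.39219793e-01,  1.17270517e+00,
        1.23560123e-07,  1.57081151e+00]), 'qd': array([ 0.00029186, -0.0014467 ,  0.00374071,  0.00068679,  0.00030869,
       -0.00085013]), 'effort': array([ 3.05099338e-04, -4.06507909e+01,  2.54527134e+01,  1.00666561e-02,
       -1.43884444e-05,  8.05842689e-06]), 'ee_pos': array([0.23645185, 0.46806206, 0.23056501]), 'tool_rot': array([ 2.31769059e-01,  9.72770454e-01, -8.41147224e-04, -2.00458958e-04]), 'force': array([-0.02319574,  0.5674757 ,  0.64193929]), 'wrist_torque': array([ 0.01648475, -0.00863213,  0.01108022]), 'grip_force': 0.0, 'width': 0.08546249655626971}
```

View pics/top0b.png

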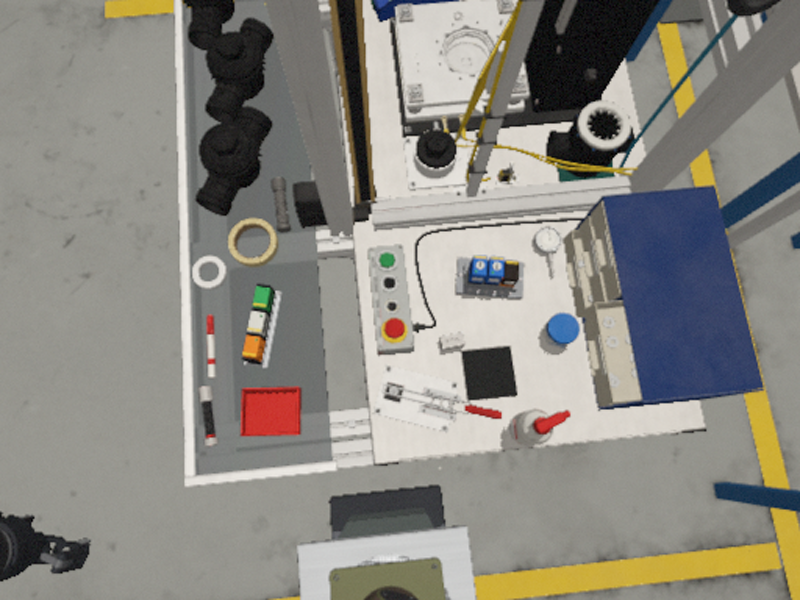

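View pics/scene0b.png

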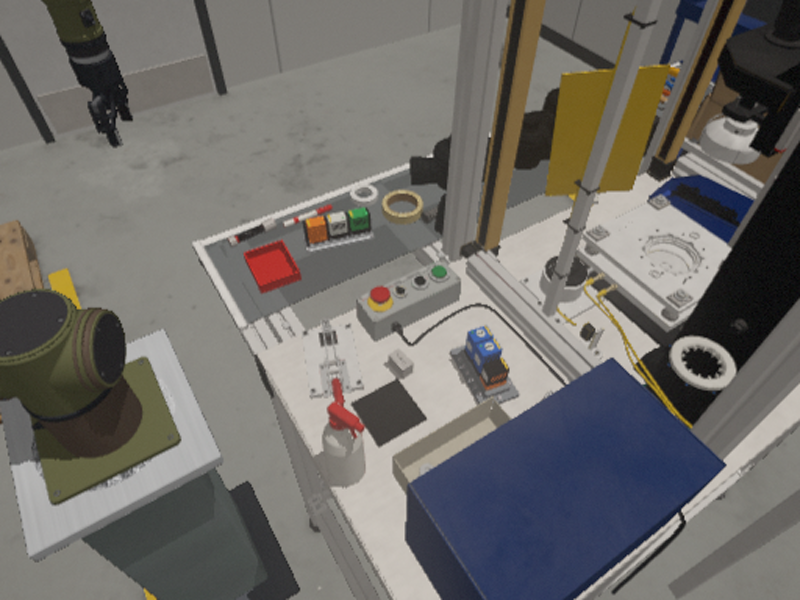

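The top view shows the black relay in the strip's right-hand socket, at about (512,272). The orange spare is in the rack's lower bay (256,348), the tray is at (271,411) and the mat at (489,372). The scene view agrees: relay (495,375), spare (317,228), tray (271,267), mat (390,411).

```bash
cat > h.py <<'E'
from bench import *
import cv2,numpy as np
from scipy.spatial.transform import Rotation as R
def cam(n):
    p=camera_params(n); K=(p["fx"],p["fy"],p["cx"],p["cy"])
    if n!="wrist": return K,np.array(p["pose"])
    s=state(); T=np.eye(4); T[:3,:3]=R.from_quat(s["tool_rot"]).as_matrix(); T[:3,3]=s["ee_pos"]
    return K,T@p["tool_from_camera"]
def ray(c,uv):
    (fx,fy,cx,cy),T=c; d=T[:3,:3]@np.array([(uv[0]-cx)/fx,(uv[1]-cy)/fy,1]); return T[:3,3],d
def onz(c,uv,z):
    o,d=ray(c,uv); return o+d*(z-o[2])/d[2]
def tri(*cu):
    A=np.zeros((3,3));b=np.zeros(3)
    for c,uv in cu:
        o,d=ray(c,uv); d=d/np.linalg.norm(d); M=np.eye(3)-np.outer(d,d); A+=M;b+=M@o
    return np.linalg.solve(A,b)
def proj(c,P):
    (fx,fy,cx,cy),T=c; q=T[:3,:3].T@(np.asarray(P)-T[:3,3]); return np.array([fx*q[0]/q[2]+cx,fy*q[1]/q[2]+cy])
def shot(n,name,crop=None,size=(800,600)):
    c=cam(n); im=capture(n)[:,:,::-1].copy(); cv2.imwrite(f"pics/{name}_raw.png",im); np.save(f"pics/{name}.npy",np.array([*c[0],*c[1].ravel()]))
    if crop: x,y,w,h=crop; im=im[y:y+h,x:x+w]
    cv2.imwrite(f"pics/{name}.png",cv2.resize(im,size,interpolation=cv2.INTER_CUBIC))
def load(name):
    a=np.load(f"pics/{name}.npy"); return tuple(a[:4]),a[4:].reshape(4,4)
E
python3 - <<'E'
from h import *
t,s=cam("top"),cam("scene")
k=.64
for n,a,b in [("spare top",(256,341),(315,222)),("green",(264,290),(357,213)),("failed",(512,268),(496,368)),("timerM",(496,264),(485,346)),("timerL",(479,264),(481,330)),("tray",(271,411),(272,267)),("mat",(489,373),(390,412)),("jar",(562,328),(0,0)),("block",(452,340),(400,360))]:
    print(n,tri((t,np.array(a)*k),(s,np.array(b)*k)).round(3),onz(t,np.array(a)*k,0).round(3))
a=cv2.imread("pics/top0.png")
c1=a[145:215,270:350]; c2=a[170:290,110:220]
cv2.imwrite("pics/crops.png",np.hstack([cv2.resize(c1,None,fx=5,fy=5,interpolation=cv2.INTER_CUBIC)[:350],cv2.resize(c2,(320,350),interpolation=cv2.INTER_CUBIC)]))
E
```

```text
spare top [0.519 0.199 0.077] [0.54  0.213 0.   ]
green [0.614 0.179 0.074] [0.643 0.192 0.   ]
failed [ 0.617 -0.301  0.069] [ 0.638 -0.319  0.   ]
timerM [ 0.619 -0.265  0.092] [ 0.65  -0.287  0.   ]
timerL [ 0.627 -0.234  0.096] [ 0.654 -0.252  0.   ]
tray [0.397 0.19  0.009] [0.399 0.191 0.   ]
mat [ 0.43  -0.242 -0.   ] [ 0.429 -0.241  0.   ]
jar [ 0.271 -0.17   0.747] [ 0.504 -0.4    0.   ]
block [ 0.497 -0.173  0.027] [ 0.502 -0.177  0.   ]
```

View pics/crops.png

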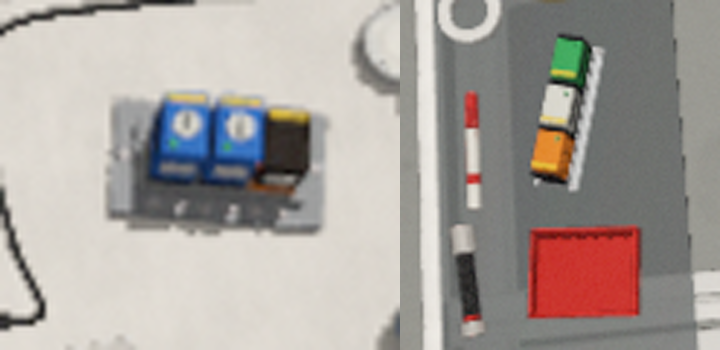

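The strip's notch and stripe side faces world +x, with the failed relay at the low-y end. The rack's stripes face world −x, so the spare has to turn about 180°. I'll measure the rack with the wrist camera on the way to the strip.

jog_arm --plan '[[[0.2,-0.2,0.04],[0,0,0]],[[0.4,-0.4,0.06],[0,0,0]],[[0.6,-0.6,0.08],[0,0,0]],[[0.7,-0.75,0.08],[0,0,0.05]],[[0.75,-0.85,0.08],[0,0,0.1]]]' --fingers 1

```text
time: 0.6
ee_pos: [0.405, 0.283, 0.2501]
tool_rot: [0.126, 0.992, 0.0, 0.0]
force: [0.6, 0.8, -0.0]
width: 0.0854
grip_force: 0.0
```

jog_arm --plan '[[[0,-0.1,0],[0,0,0]],[[0,-0.1,0],[0,0,0]],[[0,-0.1,0],[0,0,0]]]'

```text
time: 0.9
ee_pos: [0.4036, 0.2592, 0.25]
tool_rot: [0.129, 0.992, 0.0, -0.0]
force: [-0.2, -0.6, 0.1]
width: 0.0854
grip_force: 0.0
```

Run:
```python
from h import *
s=state();print(s["time"],s["ee_pos"].round(3),s["tool_rot"].round(3),s["joints"].round(2))
shot("wrist","w1")
```

```text
0.9 [0.404 0.259 0.25 ] [ 0.129  0.992  0.    -0.   ] [ 0.57  0.17 -0.2   1.19  0.    0.83]
```

View pics/w1.png

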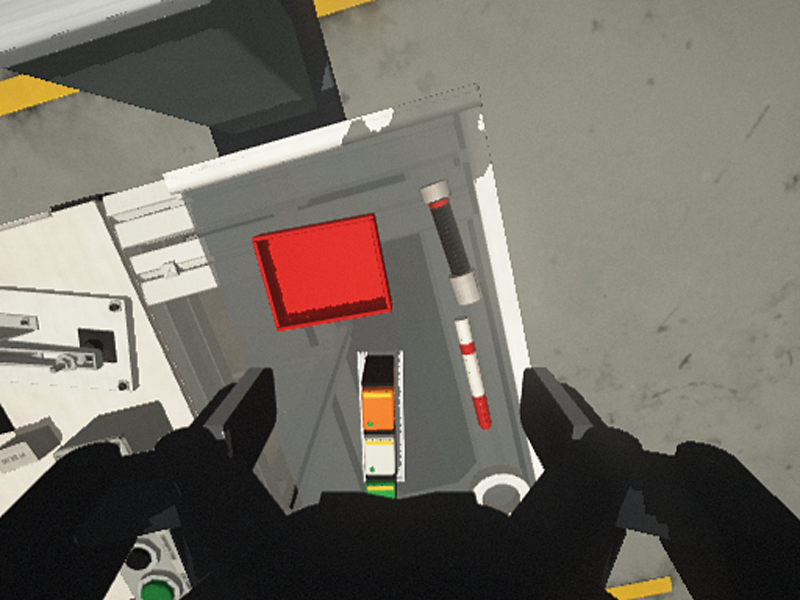

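The wrist view shows the tray at (322,270). The spare is at (378,410), with its stripe on the side facing the robot (top of the image), and the white and green modules are beyond it. Next I go to the strip.

jog_arm --plan '[[[0.0,-0.2,0.0],[0,0,0]],[[0.1,-0.4,0.0],[0,0,0]],[[0.16,-0.58,0.0],[0,0,0]],[[0.2,-0.76,0.0],[0,0,0]],[[0.25,-0.94,0.0],[0,0,0]]]'

```text
time: 1.45
ee_pos: [0.4668, 0.0241, 0.2502]
tool_rot: [0.127, 0.992, 0.0, 0.0]
force: [0.5, -0.2, 1.5]
width: 0.0856
grip_force: 0.0
```

Run:
```python
from h import *
t,s=cam("top"),cam("scene")
for a,b in [((645,403),(408,493)),((605,197),(620,362)),((385,329),(378,290)),((320,240),(455,255))]:
    print(tri((t,np.array(a)*.64),(s,np.array(b)*.64)).round(3))
im=cv2.imread("pics/w1_raw.png");h=cv2.cvtColor(im,cv2.COLOR_BGR2HSV)
m=cv2.inRange(h,(8,120,100),(35,255,255));m[:, :200]=0;m[:,270:]=0
n,l,st,ce=cv2.connectedComponentsWithStats(m)
for i in range(1,n):
    if st[i,4]>60: print(st[i],ce[i],cv2.boxPoints(cv2.minAreaRect(np.argwhere(l==i)[:,::-1].astype(np.float32))).round(1).tolist())
```

```text
[ 0.333 -0.448  0.207]
[ 0.696 -0.451  0.209]
[ 0.524 -0.045  0.083]
[ 0.782  0.068 -0.063]
[200   0  40  12 235] [214.25957447   3.40851064] [[200.0, 0.0], [236.3000030517578, -9.899999618530273], [239.3000030517578, 1.100000023841858], [203.0, 11.0]]
[232 247  21  29 566] [241.98409894 260.67314488] [[232.0, 247.0], [252.0, 247.0], [252.0, 275.0], [232.0, 275.0]]
```

jog_arm --plan '[[[0.05,-0.2,0.0],[0,0,0]],[[0.12,-0.38,0.0],[0,0,0]],[[0.2,-0.56,0.0],[0,0,0]],[[0.28,-0.74,0.0],[0,0,0]],[[0.35,-0.92,0.0],[0,0,0]]]'

```text
time: 1.95
ee_pos: [0.5555, -0.206, 0.2499]
tool_rot: [0.128, 0.992, 0.0, 0.0]
force: [0.9, 0.5, 0.0]
width: 0.0852
grip_force: 0.0
```

jog_arm --plan '[[[0.04,-0.18,0.0],[0,0,0]],[[0.04,-0.18,0.0],[0,0,0]],[[0.04,-0.18,0.0],[0,0,0]]]'

```text
time: 2.25
ee_pos: [0.5644, -0.25, 0.2492]
tool_rot: [0.129, 0.992, 0.001, -0.001]
force: [-0.5, 0.1, 0.4]
width: 0.085
grip_force: 0.0
```

Run:
```python
from h import *
s=state();print(s["time"],s["ee_pos"].round(3),s["tool_rot"].round(3),s["joints"].round(2))
shot("wrist","w2",(120,80,256,192))
```

```text
2.25 [ 0.564 -0.25   0.249] [ 0.129  0.992  0.001 -0.001] [-0.42  0.42  0.14  1.3   0.   -0.16]
```

View pics/w2.png

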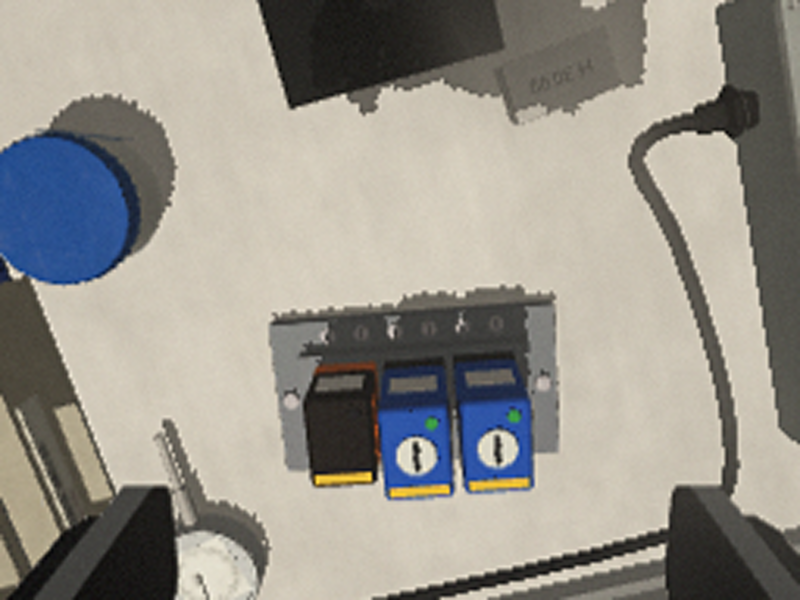

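The failed relay's top is at about (343,440), with its stripe on the far side. The timers are at (417,450) and (497,445). The strip's base corners are at (271,322), (552,293), (558,452) and (287,470). I'll fit the strip's pose, with height as a free parameter, and check it from a second view.

```bash
cat > fit.py <<'E'
from h import *
from scipy.optimize import least_squares
PTS={"b":[(-38,-68,10),(-38,68,10),(38,68,10),(38,-68,10)],"f":[(20,-46,72),(20,-18,72)],"a":[(20,-14,88),(20,14,88)],"c":[(20,18,88),(20,46,88)]}
def fit(obs,x0):  # obs list of (cam, list of (P mm, uv))
    def w(x,P):
        c,s=np.cos(x[3]),np.sin(x[3]);P=np.array(P)/1e3
        return np.array([x[0]+c*P[0]-s*P[1],x[1]+s*P[0]+c*P[1],x[2]+P[2]])
    f=lambda x:np.concatenate([proj(c,w(x,P))-uv for c,l in obs for P,uv in l])
    r=least_squares(f,x0,loss="soft_l1"); return r.x,f(r.x).reshape(-1,2)
E
python3 - <<'E'
from fit import *
c=load("w2")
uv=[(271,322),(552,293),(558,452),(287,470),(315,486),(377,483),(389,497),(452,494),(470,491),(533,487)]
P=sum(PTS.values(),[])
l=[(p,np.array(u)*.32+[120,80]-0.34) for p,u in zip(P,uv)]
x,r=fit([(c,l)],[.617,-.27,0,0]); print(x.round(4),np.degrees(x[3]).round(2)); print(r.round(1).tolist())
E
```

```text
[ 0.621  -0.2662 -0.0035 -0.1774] -10.17
[[-0.5, 0.3], [0.5, 2.5], [0.3, -1.0], [0.6, -0.4], [-0.7, 0.1], [0.5, -0.5], [-0.8, 0.2], [1.0, -0.4], [-1.6, 0.3], [0.3, -0.0]]
```

jog_arm --plan '[[[0.05,-0.05,0],[0,0,-0.0716]],[[0.1,-0.1,0],[0,0,-0.1432]],[[0.15,-0.14,0],[0,0,-0.2148]],[[0.2,-0.18,0],[0,0,-0.2864]],[[0.204,-0.192,0],[0,0,-0.358]]]' --fingers 0.7

```text
time: 2.8
ee_pos: [0.6164, -0.2965, 0.2501]
tool_rot: [0.484, 0.875, 0.0, 0.0]
force: [-0.1, -0.0, -0.6]
width: 0.0727
grip_force: 0.0
```

jog_arm --plan '[[[0,0,0],[0,0,-0.0716]],[[0,0,0],[0,0,-0.1432]],[[0,0,0],[0,0,-0.2148]],[[0,0,0],[0,0,-0.2864]],[[0,0,0],[0,0,-0.352]]]'

```text
time: 3.3
ee_pos: [0.6151, -0.2955, 0.2507]
tool_rot: [0.767, 0.642, 0.0, -0.0]
force: [0.1, 0.3, -0.1]
width: 0.0726
grip_force: 0.0
```

jog_arm --plan '[[[0,0,-0.05],[0,0,0]],[[0,0,-0.1],[0,0,0]],[[0,0,-0.1],[0,0,0]],[[0,0,-0.1],[0,0,0]]]'

```text
time: 3.7
ee_pos: [0.6149, -0.2965, 0.2256]
tool_rot: [0.765, 0.644, -0.0, -0.0]
force: [0.1, -0.4, 0.4]
width: 0.0722
grip_force: 0.0
```

Run:
```python
from h import *
s=state();q=s["tool_rot"];print(s["time"],s["ee_pos"].round(4),np.degrees(2*np.arctan2(q[1],q[0]))-90,s["joints"].round(2),s["width"])
shot("wrist","w3",(100,60,320,240))
```

```text
3.7 [ 0.6149 -0.2965  0.2256] -9.868186386394271 [-0.45  0.54  0.3   1.32  0.    1.29] 0.07224145106621445
```

View pics/w3.png

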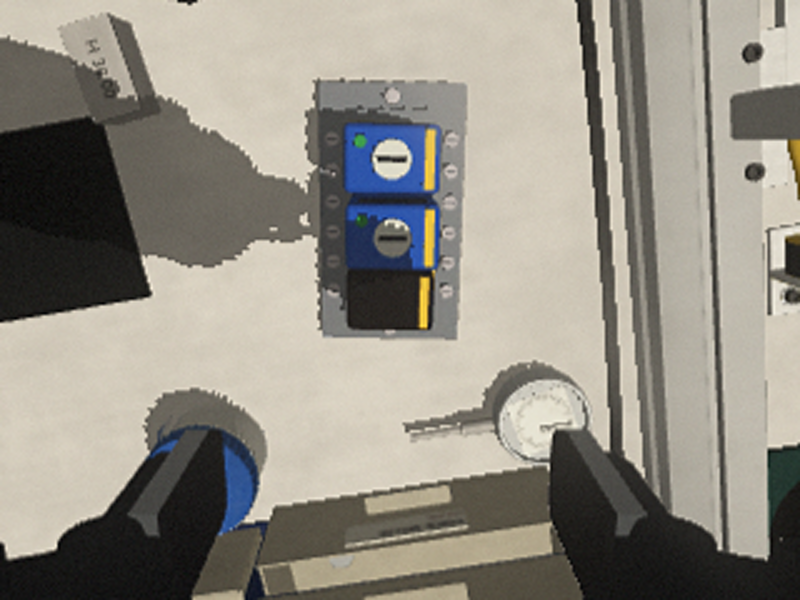

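The strip is now square to the tool. The failed relay's top is at (390,300), the timers are at (390,235) and (392,158), and the base corners are at (314,81) and (459,338). Now a joint fit over both views.

Run:
```python
from fit import *
uv=[(271,322),(552,293),(558,452),(287,470),(315,486),(377,483),(389,497),(452,494),(470,491),(533,487)]
P=sum(PTS.values(),[])
l=[(p,np.array(u)*.32+[120,80]-.34) for p,u in zip(P,uv)]
Q=[(-38,68,10),(38,68,10),(38,-68,10),(-38,-68,10),(20,46,88),(20,18,88),(20,14,88),(-20,46,88),(-20,18,88),(-20,14,88),(20,-18,72),(20,-46,72),(-20,-46,72)]
u2=[(315,81),(467,83),(459,338),(322,336),(440,124),(440,193),(440,205),(344,125),(346,192),(346,206),(434,274),(433,330),(348,328)]
l2=[(p,np.array(u)*.4+[100,60]-.3) for p,u in zip(Q,u2)]
for o in ([(load("w3"),l2)],[(load("w2"),l),(load("w3"),l2)]):
    x,r=fit(o,[.617,-.27,0,-.17]); print(x.round(4),np.degrees(x[3]).round(2)); print(r.round(1).tolist())
c,s=np.cos(x[3]),np.sin(x[3]); print("socket0",x[0]+s*.032,x[1]-c*.032)
# two-view height of the failed relay's stripe corners
for a,b in(((315,486),(433,330)),((377,483),(434,274))): print(tri((load("w2"),np.array(a)*.32+[120,80]-.34),(load("w3"),np.array(b)*.4+[100,60]-.3)))
```

```text
[ 0.6215 -0.267  -0.0029 -0.1772] -10.15
[[1.1, 0.3], [-0.3, -0.1], [-0.9, -0.2], [0.4, 0.2], [0.7, 0.2], [-0.1, 0.6], [-0.2, -0.4], [-0.1, -0.4], [-0.6, 0.7], [-0.6, -1.0], [0.4, -1.0], [0.2, 0.1], [0.1, 0.7]]
[ 0.6214 -0.2668 -0.0041 -0.1773] -10.16
[[-0.8, 0.6], [0.0, 2.8], [-0.1, -0.8], [0.4, -0.2], [-1.0, 0.3], [0.1, -0.2], [-1.2, 0.4], [0.6, -0.2], [-2.1, 0.5], [-0.2, 0.2], [1.1, 0.3], [-0.5, -0.1], [-1.0, -0.6], [0.4, -0.1], [0.5, 0.1], [-0.2, 0.3], [-0.4, -0.6], [-0.1, -0.6], [-0.6, 0.5], [-0.6, -1.3], [0.2, -1.3], [-0.0, -0.3], [0.0, 0.3]]
socket0 0.6157680224337402 -0.2983084229927671
[ 0.63284322 -0.31495732  0.06834183]
[ 0.63730652 -0.28844599  0.07023546]
```

jog_arm --plan '[[[0.004,-0.008,-0.18],[0,0,-0.0024]],[[0.004,-0.008,-0.36],[0,0,-0.0024]],[[0.004,-0.008,-0.54],[0,0,-0.0024]],[[0.004,-0.008,-0.68],[0,0,-0.0024]],[[0.004,-0.008,-0.766],[0,0,-0.0024]]]'

```text
time: 4.25
ee_pos: [0.6145, -0.2993, 0.0312]
tool_rot: [0.767, 0.641, -0.001, -0.002]
force: [-0.2, 0.3, -0.1]
width: 0.0727
grip_force: 0.0
```

jog_arm --plan '[[[0,0,0],[0,0,0]],[[0,0,0],[0,0,0]],[[0,0,0],[0,0,0]],[[0,0,0],[0,0,0]],[[0,0,0],[0,0,0]]]' --fingers -1 --newtons 60

```text
time: 4.75
ee_pos: [0.617, -0.3011, 0.0356]
tool_rot: [0.768, 0.641, 0.001, 0.001]
force: [-0.3, 0.4, 2.8]
width: 0.0394
grip_force: 61.4
```

jog_arm --plan '[[[0,0,0.02],[0,0,0]],[[0,0,0.06],[0,0,0]],[[0,0,0.12],[0,0,0]],[[0,0,0.22],[0,0,0]],[[0,0,0.38],[0,0,0]]]'

```text
time: 5.25
ee_pos: [0.6139, -0.2997, 0.1278]
tool_rot: [0.768, 0.641, -0.001, -0.002]
force: [1.1, -0.3, -0.4]
width: 0.0396
grip_force: 61.1
```

jog_arm --plan '[[[0,0,0.16],[0,0,0]],[[0,0,0.32],[0,0,0]],[[-0.02,0.05,0.42],[0,0,0]],[[-0.1,0.2,0.46],[0,0,0]],[[-0.16,0.38,0.46],[0,0,0]]]'

```text
time: 5.75
ee_pos: [0.5765, -0.2063, 0.247]
tool_rot: [0.769, 0.64, 0.001, 0.003]
force: [1.5, 0.7, -1.3]
width: 0.0389
grip_force: 61.3
```

jog_arm --plan '[[[-0.08,0.18,0],[0,0,0.07]],[[-0.16,0.36,0],[0,0,0.14]],[[-0.24,0.54,0],[0,0,0.21]],[[-0.32,0.72,0],[0,0,0.28]],[[-0.4,0.9,0],[0,0,0.35]]]'

```text
time: 6.25
ee_pos: [0.4747, 0.021, 0.2448]
tool_rot: [0.485, 0.875, 0.001, 0.001]
force: [1.3, 0.9, -1.2]
width: 0.0394
grip_force: 61.0
```

Run:
```python
from h import *
c=load("w1")
for u in [(253,237),(375,213),(391,308),(277,329)]: print(onz(c,np.array(u)*.64,.026).round(3))
b=[(232,247),(252,247),(232,275),(252,275)]
for u in b: print(onz(c,u,.07).round(4))
```

```text
[0.349 0.142 0.026]
[0.357 0.252 0.026]
[0.444 0.243 0.026]
[0.436 0.134 0.026]
[0.4921 0.205  0.07  ]
[0.499 0.231 0.07 ]
[0.5336 0.193  0.07  ]
[0.5407 0.2199 0.07  ]
```

jog_arm --plan '[[[-0.08,0.18,0],[0,0,0.07]],[[-0.16,0.36,0],[0,0,0.14]],[[-0.24,0.54,0],[0,0,0.21]],[[-0.32,0.68,-0.05],[0,0,0.28]],[[-0.32,0.68,-0.24],[0,0,0.35]]]'

```text
time: 6.75
ee_pos: [0.3978, 0.1953, 0.1882]
tool_rot: [0.135, 0.991, 0.004, 0.005]
force: [2.4, 0.2, -1.6]
width: 0.0391
grip_force: 61.1
```

jog_arm --plan '[[[0,0,-0.19],[0,0,0]],[[0,0,-0.36],[0,0,0]],[[0,0,-0.48],[0,0,0]],[[0,0,-0.56],[0,0,0]],[[0,0,-0.6],[0,0,0]]]'

```text
time: 7.25
ee_pos: [0.3948, 0.189, 0.0327]
tool_rot: [0.142, 0.99, -0.001, -0.001]
force: [-0.4, -0.8, -1.7]
width: 0.0393
grip_force: 61.1
```

jog_arm --plan '[[[0,0,0],[0,0,0]],[[0,0,0],[0,0,0]]]'

```text
time: 7.45
ee_pos: [0.3967, 0.1899, 0.0348]
tool_rot: [0.142, 0.99, 0.001, 0.001]
force: [-0.3, -0.4, -1.6]
width: 0.0397
grip_force: 61.1
```

jog_arm --plan '[[[0,0,-0.01],[0,0,0]],[[0,0,-0.016],[0,0,0]],[[0,0,-0.016],[0,0,0]]]'

```text
time: 7.75
ee_pos: [0.3961, 0.1896, 0.0302]
tool_rot: [0.142, 0.99, 0.0, 0.0]
force: [-0.3, -0.1, -1.9]
width: 0.0395
grip_force: 61.1
```

jog_arm --plan '[[[0,0,0],[0,0,0]],[[0,0,0],[0,0,0]],[[0,0,0],[0,0,0]]]' --fingers 0.4

```text
time: 8.05
ee_pos: [0.3959, 0.1896, 0.0299]
tool_rot: [0.142, 0.99, 0.0, 0.0]
force: [0.4, 0.7, -0.2]
width: 0.0601
grip_force: 0.0
```

jog_arm --plan '[[[0,0,0.1],[0,0,0]],[[0,0,0.25],[0,0,0]],[[0,0,0.45],[0,0,0]],[[0,0,0.65],[0,0,0]],[[0.05,0,0.8],[0,0,0]]]'

```text
time: 8.55
ee_pos: [0.4076, 0.1894, 0.2329]
tool_rot: [0.141, 0.99, 0.001, 0.001]
force: [1.7, 0.8, -0.1]
width: 0.06
grip_force: 0.0
```

jog_arm --plan '[[[0.18,0.0,0.05],[0,0,0]],[[0.28,0.0,0.05],[0,0,0]],[[0.3,0.0,0.05],[0,0,0]],[[0.3,0.0,0.05],[0,0,0]]]'

```text
time: 8.95
ee_pos: [0.4832, 0.1892, 0.2416]
tool_rot: [0.142, 0.99, -0.0, -0.001]
force: [-0.8, 0.1, -0.2]
width: 0.0599
grip_force: 0.0
```

Run:
```python
from h import *
s=state();q=s["tool_rot"];print(s["time"],s["ee_pos"].round(4),np.degrees(2*np.arctan2(q[1],q[0]))-90,s["joints"].round(2),s["width"])
shot("wrist","w4",(100,80,320,240))
```

```text
8.95 [0.4832 0.1892 0.2416] 73.66922561325723 [ 0.37  0.25 -0.13  1.2   0.    0.66] 0.059891483892262745
```

View pics/w4.png

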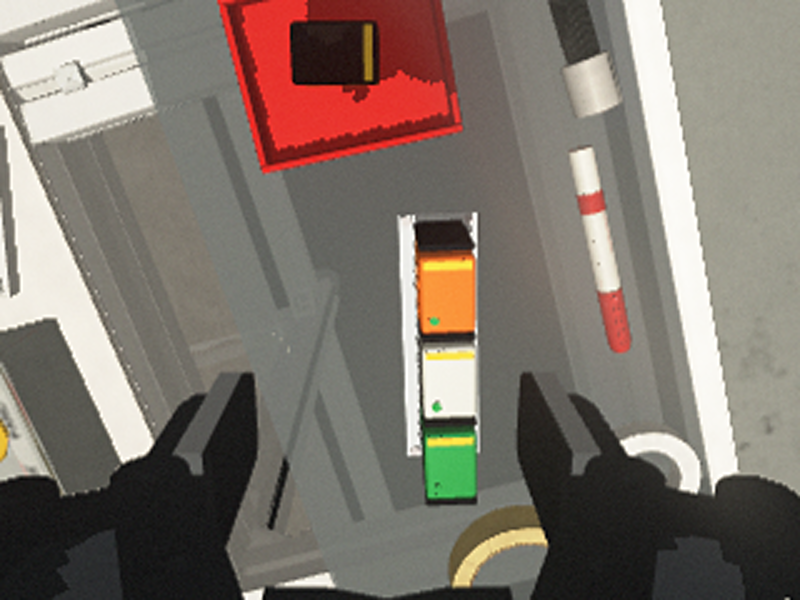

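The failed relay stands in the tray at (335,52). The spare's top is at (447,293), then white (450,383) and green (451,466); the rack's base corners are at (399,215), (478,213), (408,455) and (479,453). Next I fit the rack from both views.

Run:
```python
from fit import *
Q=[(78,23,8),(78,-23,8),(-78,23,8),(-78,-23,8)]+[(a,b,70) for k in(48,0,-48) for a,b in((k+20,14),(k+20,-14),(k-20,-14),(k-20,14))]
u=[(399,215),(478,213),(408,455),(479,453),(418,254),(474,252),(477,331),(421,334),(421,348),(475,346),(477,418),(424,420),(424,432),(475,431),(477,502),(427,502)]
l4=[(p,np.array(a)*.4+[100,80]-.3) for p,a in zip(Q,u)]
l1=list(zip(Q[4:8],[(232,247),(252,246.5),(252.5,275),(233,275.8)]))
for o in ([(load("w4"),l4)],[(load("w4"),l4),(load("w1"),l1)]):
    x,r=fit(o,[.56,.2,0,2.87]); print(x.round(4),np.degrees(x[3]).round(2)); print(r.round(1).tolist())
    print("spare",x[0]+.048*np.cos(x[3]),x[1]+.048*np.sin(x[3]))
for i in range(4): print(tri((load("w4"),l4[4+i][1]),(load("w1"),l1[i][1])).round(4))
```

```text
[5.6360e-01 1.9950e-01 1.4000e-03 2.9019e+00] 166.27
[[-0.8, -0.5], [-0.2, -1.1], [-0.5, 0.4], [0.1, 0.1], [0.1, 0.9], [0.7, 0.7], [-0.2, 0.1], [-0.2, -0.2], [0.0, 0.2], [0.6, 0.1], [0.0, -0.1], [-0.3, -0.1], [-0.1, 0.6], [0.9, 0.2], [0.2, -1.7], [-0.4, -0.9]]
spare 0.5169615877190684 0.21089731319394206
[ 5.6440e-01  1.9970e-01 -6.0000e-04  2.8984e+00] 166.07
[[-0.3, -0.3], [0.1, -0.7], [-0.5, 0.1], [-0.1, -0.1], [0.5, 1.1], [1.0, 1.0], [-0.1, 0.2], [0.2, -0.2], [0.3, 0.1], [0.8, 0.1], [0.0, -0.3], [-0.1, -0.3], [0.1, 0.4], [0.9, -0.0], [0.1, -2.0], [-0.4, -1.3], [-1.1, 2.1], [-0.4, 2.3], [-0.4, -0.3], [-1.0, -0.8]]
spare 0.517841403722398 0.21123509476171778
[0.4961 0.2025 0.061 ]
[0.5029 0.2295 0.0603]
[0.5403 0.2204 0.0704]
[0.5346 0.1933 0.0697]
```

jog_arm --plan '[[[0.136,0.087,0],[0,0,0.021]],[[0.136,0.087,-0.15],[0,0,0.021]],[[0.136,0.087,-0.3],[0,0,0.021]],[[0.136,0.087,-0.45],[0,0,0.021]],[[0.136,0.087,-0.56],[0,0,0.021]]]'

```text
time: 9.5
ee_pos: [0.5139, 0.2106, 0.0997]
tool_rot: [0.119, 0.993, -0.001, -0.002]
force: [-0.6, -0.6, 0.0]
width: 0.0594
grip_force: 0.0
```

jog_arm --plan '[[[0,0,-0.1],[0,0,0]],[[0,0,-0.2],[0,0,0]],[[0,0,-0.26],[0,0,0]],[[0,0,-0.275],[0,0,0]],[[0,0,-0.275],[0,0,0]]]'

```text
time: 10.0
ee_pos: [0.5155, 0.211, 0.0331]
tool_rot: [0.12, 0.993, -0.001, -0.001]
force: [-0.0, 0.2, 0.2]
width: 0.0597
grip_force: 0.0
```

jog_arm --plan '[[[0,0,0],[0,0,0]],[[0,0,0],[0,0,0]],[[0,0,0],[0,0,0]],[[0,0,0],[0,0,0]]]' --fingers -1 --newtons 50

```text
time: 10.4
ee_pos: [0.5181, 0.2115, 0.0347]
tool_rot: [0.12, 0.993, 0.001, 0.001]
force: [-0.7, -0.6, 7.3]
width: 0.0279
grip_force: 49.7
```

jog_arm --plan '[[[0,0,0.04],[0,0,0]],[[0,0,0.1],[0,0,0]],[[0,0,0.2],[0,0,0]],[[0,0,0.34],[0,0,0]],[[0,0,0.5],[0,0,0]]]'

```text
time: 10.9
ee_pos: [0.516, 0.2107, 0.159]
tool_rot: [0.12, 0.993, -0.001, -0.001]
force: [1.0, 0.1, -0.2]
width: 0.0273
grip_force: 49.3
```

jog_arm --plan '[[[0,0,0.1],[0,0,0]],[[0,0,0.12],[0,0,0]],[[0,0,0.12],[0,0,0]]]'

```text
time: 11.2
ee_pos: [0.5177, 0.2114, 0.1892]
tool_rot: [0.12, 0.993, 0.0, 0.001]
force: [-0.6, -0.2, -1.9]
width: 0.0271
grip_force: 49.3
```

Run:
```python
from h import *
s=state();q=s["tool_rot"];print(s["time"],s["ee_pos"].round(4),np.degrees(2*np.arctan2(q[1],q[0]))-90,s["joints"].round(2),s["width"],s["grip_force"],s["force"])
c=load("w2")
for u in [(290,106),(504,48)]: print("mat far corners",onz(c,np.array(u)*.32+[120,80]-.34,.002).round(4))
t=cam("top")
for u in [(463,350),(510,346),(516,395),(468,400)]: print("mat",onz(t,np.array(u)*.64,.002).round(4))
```

```text
11.2 [0.5177 0.2114 0.1892] 76.2243640198466 [ 0.39  0.34 -0.14  1.09 -0.    0.63] 0.027121033682732956 49.28564965724945 [-0.61377731 -0.21840932 -1.93505897]
mat far corners [ 0.4785 -0.288   0.002 ]
mat far corners [ 0.479 -0.189  0.002]
mat [ 0.4792 -0.1958  0.002 ]
mat [ 0.4776 -0.2903  0.002 ]
mat [ 0.3804 -0.2877  0.002 ]
mat [ 0.3804 -0.1928  0.002 ]
```

jog_arm --plan '[[[-0.02,-0.09,0.01],[0,0,-0.07]],[[-0.04,-0.18,0.02],[0,0,-0.14]],[[-0.06,-0.27,0.03],[0,0,-0.21]],[[-0.07,-0.36,0.03],[0,0,-0.28]],[[-0.083,-0.45,0.03],[0,0,-0.35]]]'

```text
time: 11.7
ee_pos: [0.4947, 0.0976, 0.1937]
tool_rot: [0.47, 0.883, -0.001, -0.002]
force: [0.8, -0.0, -1.3]
width: 0.0278
grip_force: 49.3
```

jog_arm --plan '[[[-0.02,-0.09,0],[0,0,-0.07]],[[-0.04,-0.18,0],[0,0,-0.14]],[[-0.06,-0.27,0],[0,0,-0.21]],[[-0.07,-0.36,0],[0,0,-0.28]],[[-0.083,-0.45,0],[0,0,-0.35]]]'

```text
time: 12.2
ee_pos: [0.4739, -0.0146, 0.1937]
tool_rot: [0.755, 0.655, -0.002, -0.001]
force: [-0.3, 0.2, -0.3]
width: 0.0272
grip_force: 49.4
```

Run:
```python
from h import *
t,s=cam("top"),cam("scene")
for a,b in [((568,415),(340,385)),((555,418),(368,430)),((500,414),(330,350)),((470,407),(340,392)),((500,414),(338,400))]: print(tri((t,np.array(a)*.64),(s,np.array(b)*.64)).round(3))
q=state();print(q["joints"].round(2),q["ee_pos"])
```

```text
[ 0.324 -0.302  0.267]
[ 0.336 -0.319  0.15 ]
[ 0.344 -0.212  0.218]
[ 0.364 -0.188  0.051]
[ 0.343 -0.231  0.107]
[-0.03  0.2  -0.32  1.05 -0.    1.68] [ 0.47386225 -0.0146217   0.19372175]
```

jog_arm --plan '[[[-0.02,-0.09,0],[0,0,-0.07]],[[-0.03,-0.18,0],[0,0,-0.14]],[[-0.05,-0.27,0],[0,0,-0.21]],[[-0.06,-0.36,0],[0,0,-0.28]],[[-0.07,-0.45,0],[0,0,-0.35]]]'

```text
time: 12.7
ee_pos: [0.4564, -0.1267, 0.1937]
tool_rot: [0.94, 0.341, -0.002, -0.001]
force: [0.6, -0.2, -1.3]
width: 0.0273
grip_force: 49.4
```

jog_arm --plan '[[[-0.02,-0.09,0],[0,0,-0.07]],[[-0.03,-0.18,0],[0,0,-0.14]],[[-0.04,-0.27,0],[0,0,-0.21]],[[-0.05,-0.36,0],[0,0,-0.28]],[[-0.06,-0.45,0],[0,0,-0.35]]]'

```text
time: 13.2
ee_pos: [0.4416, -0.2389, 0.1936]
tool_rot: [1.0, -0.019, -0.002, -0.001]
force: [-0.5, -0.7, -2.1]
width: 0.0274
grip_force: 49.4
```

jog_arm --plan '[[[0,-0.03,-0.1],[0,0,-0.065]],[[0,-0.03,-0.25],[0,0,-0.065]],[[0,-0.03,-0.4],[0,0,-0.065]],[[0,-0.03,-0.5],[0,0,-0.065]],[[0,-0.03,-0.5],[0,0,-0.065]]]'

```text
time: 13.7
ee_pos: [0.4382, -0.2436, 0.0658]
tool_rot: [0.996, -0.083, -0.006, -0.002]
force: [-0.8, 0.5, -0.8]
width: 0.0275
grip_force: 49.4
```

Run:
```python
from h import *
s=state();q=s["tool_rot"];print(s["time"],s["ee_pos"].round(4),np.degrees(2*np.arctan2(q[1],q[0]))-90,s["joints"].round(2))
shot("scene","s1",(180,150,200,150))
```

```text
13.7 [ 0.4382 -0.2436  0.0658] -99.578899427675 [-0.51  0.36 -0.46  0.76  0.    2.8 ]
```

View pics/s1.png

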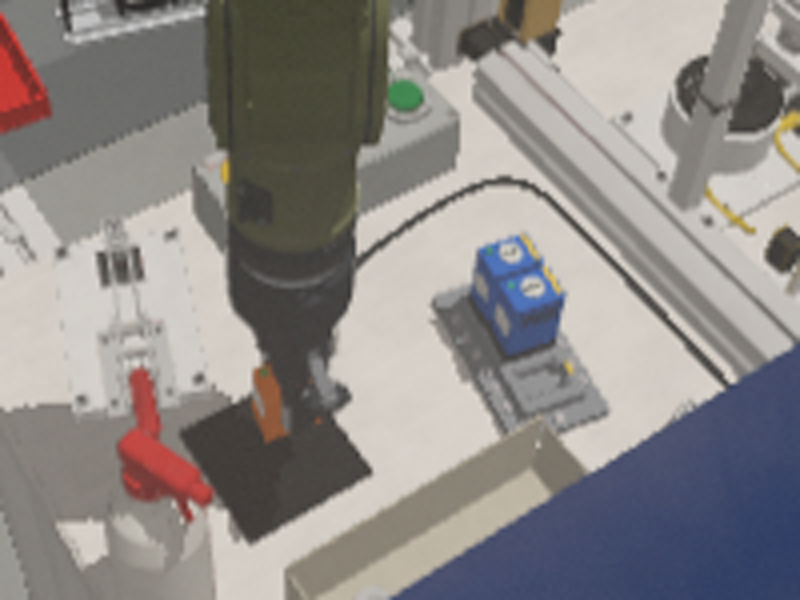

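The scene view shows the spare hanging over the mat at (265,400), clear of the sprayer (160,470). The freed socket's notch is at (572,367). Lowering.

jog_arm --plan '[[[0,0,-0.06],[0,0,0]],[[0,0,-0.11],[0,0,0]],[[0,0,-0.14],[0,0,0]],[[0,0,-0.14],[0,0,0]],[[0,0,-0.14],[0,0,0]]]'

```text
time: 14.25
ee_pos: [0.4437, -0.2465, 0.0367]
tool_rot: [0.997, -0.083, 0.0, 0.0]
force: [0.1, -0.2, -0.7]
width: 0.0272
grip_force: 49.4
```

jog_arm --plan '[[[0,0,-0.014],[0,0,0]],[[0,0,-0.026],[0,0,0]],[[0,0,-0.03],[0,0,0]],[[0,0,-0.03],[0,0,0]]]'

```text
time: 14.65
ee_pos: [0.4433, -0.2463, 0.0287]
tool_rot: [0.997, -0.083, 0.0, 0.0]
force: [-0.2, 0.8, 2.0]
width: 0.0274
grip_force: 49.8
```

jog_arm --plan '[[[0,0,-0.002],[0,0,0]],[[0,0,-0.002],[0,0,0]],[[0,0,-0.002],[0,0,0]],[[0,0,-0.002],[0,0,0]]]' --fingers 0.2

```text
time: 15.05
ee_pos: [0.4433, -0.2463, 0.028]
tool_rot: [0.997, -0.083, -0.0, 0.0]
force: [-0.5, 0.2, -0.8]
width: 0.051
grip_force: 0.0
```

jog_arm --plan '[[[0,0,0.08],[0,0,0]],[[0,0,0.2],[0,0,0]],[[0,0,0.38],[0,0,0]],[[0,0,0.56],[0,0,0]],[[0,0,0.6],[0,0,0.06]]]'

```text
time: 15.55
ee_pos: [0.4461, -0.2479, 0.1833]
tool_rot: [1.0, -0.019, 0.004, 0.002]
force: [1.1, -0.9, -0.6]
width: 0.0514
grip_force: 0.0
```

jog_arm --plan '[[[0,0,0],[0,0,0.07]],[[0,0,0],[0,0,0.14]],[[0,0,0],[0,0,0.21]],[[0,0,0],[0,0,0.28]],[[0,0,0],[0,0,0.35]]]' --fingers 0.7

```text
time: 16.05
ee_pos: [0.4432, -0.2462, 0.1779]
tool_rot: [0.94, 0.342, -0.0, -0.0]
force: [-0.3, -0.7, -0.4]
width: 0.0725
grip_force: 0.0
```

jog_arm --plan '[[[0,-0.07,0],[0,0,0.07]],[[0,-0.14,0],[0,0,0.14]],[[0,-0.14,0],[0,0,0.21]],[[0,-0.14,0],[0,0,0.28]],[[0,-0.14,0],[0,0,0.34]]]'

```text
time: 16.55
ee_pos: [0.4431, -0.2814, 0.1778]
tool_rot: [0.762, 0.648, -0.0, -0.0]
force: [-0.3, 0.1, -0.1]
width: 0.0723
grip_force: 0.0
```

jog_arm --plan '[[[0,0,0],[0,0,0]],[[0,0,0],[0,0,0]]]'

```text
time: 16.75
ee_pos: [0.4432, -0.2812, 0.1779]
tool_rot: [0.764, 0.645, -0.0, -0.0]
force: [0.0, 0.5, -0.4]
width: 0.0724
grip_force: 0.0
```

Run:
```python
from h import *
s=state();q=s["tool_rot"];print(s["time"],s["ee_pos"].round(4),np.degrees(2*np.arctan2(q[1],q[0]))-90,s["joints"].round(2))
shot("wrist","w5",(150,60,240,180))
```

```text
16.75 [ 0.4432 -0.2812  0.1779] -9.720904411338793 [-0.57  0.29 -0.24  1.04  0.    1.18]
```

View pics/w5.png

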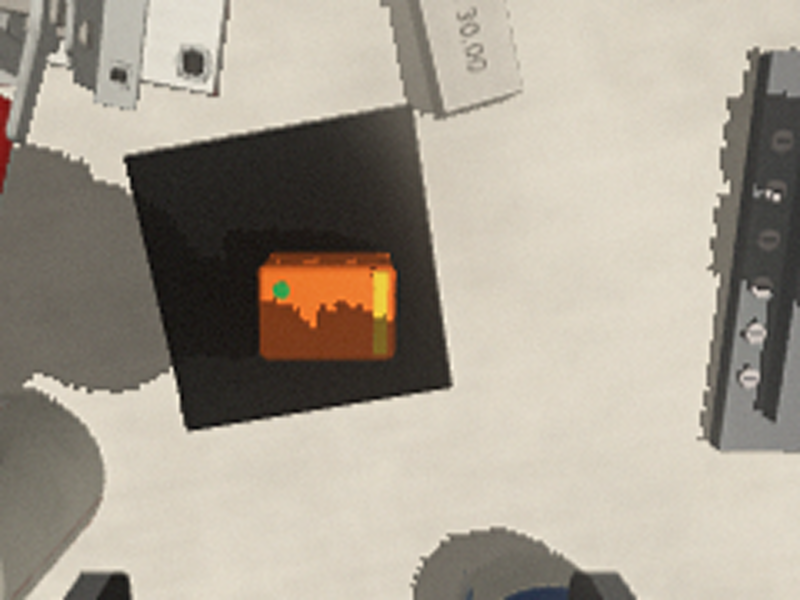

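The spare stands upright on the mat. Its top spans (259,265) to (396,358), square to the tool, with the stripe on the right (strip +x) side.

Run:
```python
from h import *
c=load("w5")
P=[onz(c,np.array(u)*.3+[150,60]-.35,.064) for u in [(259,265),(396,265),(395,358),(260,358)]]
print(np.round(P,4),np.mean(P,0)); d=P[1]-P[0]+P[2]-P[3];print(np.degrees(np.arctan2(d[1],d[0])),np.linalg.norm(d)/2)
```

```text
[[ 0.4253 -0.2289  0.064 ]
 [ 0.4639 -0.2354  0.064 ]
 [ 0.4595 -0.262   0.064 ]
 [ 0.4204 -0.2553  0.064 ]] [ 0.44227581 -0.24540315  0.064     ]
-9.633406953797577 0.03942191198731882
```

jog_arm --plan '[[[0,0.07,0],[0,0,0]],[[0,0.14,0],[0,0,0]],[[0,0.14,-0.12],[0,0,0]],[[0,0.14,-0.28],[0,0,0]],[[0,0.14,-0.44],[0,0,0]]]'

```text
time: 17.3
ee_pos: [0.4439, -0.2449, 0.0678]
tool_rot: [0.763, 0.646, 0.001, 0.001]
force: [1.5, -0.0, -0.6]
width: 0.0723
grip_force: 0.0
```

jog_arm --plan '[[[0,0,-0.1],[0,0,0]],[[0,0,-0.15],[0,0,0]],[[0,0,-0.156],[0,0,0]],[[0,0,-0.156],[0,0,0]],[[0,0,-0.156],[0,0,0]]]'

```text
time: 17.8
ee_pos: [0.4442, -0.2462, 0.0301]
tool_rot: [0.764, 0.646, 0.0, 0.001]
force: [-0.7, -0.5, 0.8]
width: 0.0725
grip_force: 0.0
```

jog_arm --plan '[[[0,0,0],[0,0,0]],[[0,0,0],[0,0,0]],[[0,0,0],[0,0,0]],[[0,0,0],[0,0,0]],[[0,0,0],[0,0,0]]]' --fingers -1 --newtons 60

```text
time: 18.3
ee_pos: [0.4437, -0.2466, 0.0299]
tool_rot: [0.764, 0.646, 0.0, 0.001]
force: [-1.8, 0.8, 6.8]
width: 0.0394
grip_force: 59.8
```

jog_arm --plan '[[[0,0,0.06],[0,0,0]],[[0,0,0.16],[0,0,0]],[[0,0,0.3],[0,0,0]],[[0,0,0.44],[0,0,0]],[[0,0,0.48],[0,0,0]]]'

```text
time: 18.8
ee_pos: [0.4453, -0.2475, 0.1525]
tool_rot: [0.764, 0.646, 0.001, 0.003]
force: [0.8, -0.4, -1.9]
width: 0.0393
grip_force: 60.6
```

jog_arm --plan '[[[0.14,-0.042,0],[0,0,-0.004]],[[0.28,-0.085,0],[0,0,-0.004]],[[0.42,-0.127,0],[0,0,-0.004]],[[0.56,-0.17,0],[0,0,-0.004]],[[0.692,-0.212,0],[0,0,-0.004]]]'

```text
time: 19.3
ee_pos: [0.6171, -0.2994, 0.1474]
tool_rot: [0.766, 0.642, -0.0, -0.001]
force: [0.8, -0.6, -1.0]
width: 0.0394
grip_force: 60.8
```

jog_arm --plan '[[[0,0,0],[0,0,0]],[[0,0,0],[0,0,0]],[[0,0,0],[0,0,0]],[[0,0,0],[0,0,0]]]'

```text
time: 19.7
ee_pos: [0.6149, -0.2989, 0.1488]
tool_rot: [0.766, 0.642, -0.0, -0.001]
force: [0.8, -0.4, -1.1]
width: 0.0391
grip_force: 61.1
```

Run:
```python
from h import *
s=state();q=s["tool_rot"];print(s["time"],s["ee_pos"].round(4),q.round(4),np.degrees(2*np.arctan2(q[1],q[0]))-90,s["force"])
shot("scene","s2",(260,190,120,90))
```

```text
19.7 [ 0.6149 -0.2989  0.1488] [ 7.664e-01  6.423e-01 -3.000e-04 -6.000e-04] -10.069456985384477 [ 0.8106388  -0.37923762 -1.11235192]
```

View pics/s2.png

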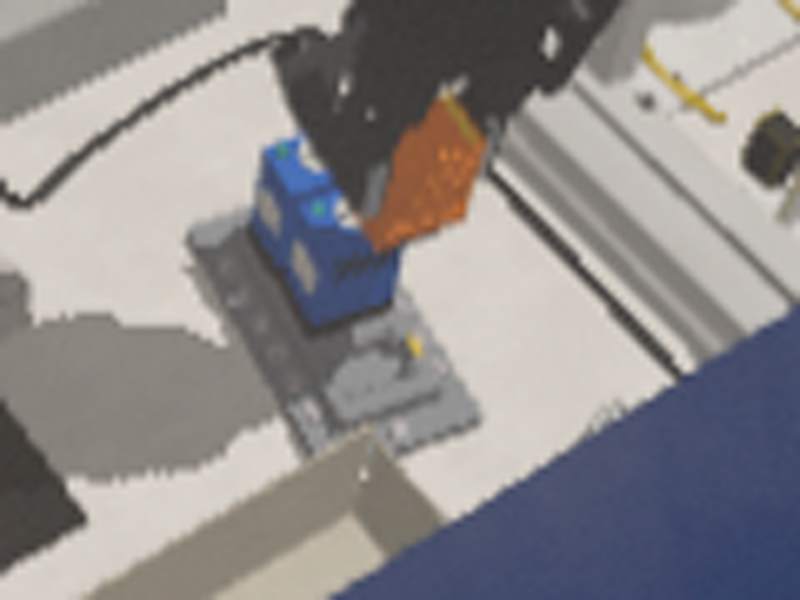

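The spare hangs upright and square above the freed socket, its notch dash at (413,347). Descending.

jog_arm --plan '[[[0.006,-0.003,-0.1],[0,0,0]],[[0.006,-0.003,-0.2],[0,0,0]],[[0.006,-0.003,-0.28],[0,0,0]],[[0.006,-0.003,-0.34],[0,0,0]],[[0.006,-0.003,-0.355],[0,0,0]]]'

```text
time: 20.25
ee_pos: [0.6157, -0.2992, 0.0585]
tool_rot: [0.766, 0.642, -0.001, -0.002]
force: [-0.5, 0.3, -2.0]
width: 0.0394
grip_force: 61.1
```

jog_arm --plan '[[[0,0,0],[0,0,0]],[[0,0,0],[0,0,0]],[[0,0,0],[0,0,0]]]'

```text
time: 20.55
ee_pos: [0.6186, -0.3005, 0.0618]
tool_rot: [0.766, 0.642, 0.001, 0.001]
force: [-0.5, -1.0, -0.6]
width: 0.0393
grip_force: 61.1
```

jog_arm --plan '[[[0,0,0],[0,0,0]],[[0,0,0],[0,0,0]],[[0,0,0],[0,0,0]]]'

```text
time: 20.85
ee_pos: [0.6179, -0.3001, 0.0606]
tool_rot: [0.766, 0.642, 0.0, 0.0]
force: [0.6, -0.1, -1.8]
width: 0.0393
grip_force: 61.1
```

jog_arm --plan '[[[-0.006,0.003,-0.016],[0,0,0]],[[-0.006,0.003,-0.032],[0,0,0]],[[-0.006,0.003,-0.044],[0,0,0]],[[-0.006,0.003,-0.052],[0,0,0]],[[-0.006,0.003,-0.056],[0,0,0]]]'

```text
time: 21.35
ee_pos: [0.616, -0.2992, 0.0457]
tool_rot: [0.766, 0.642, -0.0, -0.0]
force: [-0.2, 1.0, -1.8]
width: 0.0392
grip_force: 61.1
```

jog_arm --plan '[[[0,0,-0.008],[0,0,0]],[[0,0,-0.012],[0,0,0]],[[0,0,-0.012],[0,0,0]]]'

```text
time: 21.65
ee_pos: [0.6162, -0.2992, 0.0431]
tool_rot: [0.766, 0.642, -0.0, -0.0]
force: [-0.5, -0.5, -1.7]
width: 0.0396
grip_force: 61.1
```

jog_arm --plan '[[[0,0,-0.008],[0,0,0]],[[0,0,-0.014],[0,0,0]],[[0,0,-0.02],[0,0,0]],[[0,0,-0.02],[0,0,0]]]'

```text
time: 22.05
ee_pos: [0.6162, -0.2993, 0.0381]
tool_rot: [0.766, 0.642, -0.0, -0.0]
force: [-0.1, -0.6, -0.6]
width: 0.0393
grip_force: 60.9
```

jog_arm --plan '[[[0,0,-0.004],[0,0,0]],[[0,0,-0.008],[0,0,0]],[[0,0,-0.008],[0,0,0]]]'

```text
time: 22.35
ee_pos: [0.6163, -0.2993, 0.038]
tool_rot: [0.766, 0.642, 0.0, 0.0]
force: [-2.6, -0.4, 6.6]
width: 0.0393
grip_force: 61.9
```

jog_arm --plan '[[[0,0,-0.008],[0,0,0]],[[0,0,-0.008],[0,0,0]]]'

```text
time: 22.55
ee_pos: [0.6163, -0.2994, 0.0379]
tool_rot: [0.766, 0.642, 0.0, 0.001]
force: [-6.0, 2.4, 16.0]
width: 0.039
grip_force: 63.0
```

jog_arm --plan '[[[0,0,0.012],[0,0,0]],[[0,0,0.012],[0,0,0]],[[0,0,0.012],[0,0,0]]]'

```text
time: 22.85
ee_pos: [0.6168, -0.2995, 0.0379]
tool_rot: [0.766, 0.642, 0.0, 0.001]
force: [-1.7, 0.7, 6.5]
width: 0.0394
grip_force: 61.8
```

jog_arm --plan '[[[0,0,0],[0,0,0]],[[0,0,0],[0,0,0]],[[0,0,0],[0,0,0]],[[0,0,0],[0,0,0]]]' --fingers 0.5

```text
time: 23.25
ee_pos: [0.6161, -0.2992, 0.0368]
tool_rot: [0.766, 0.642, -0.0, -0.0]
force: [-0.2, 0.1, -0.9]
width: 0.0641
grip_force: 0.0
```

jog_arm --plan '[[[0,0,0.1],[0,0,0]],[[0,0,0.25],[0,0,0]],[[0,0,0.42],[0,0,0]],[[0,0,0.6],[0,0,0]],[[0,0,0.76],[0,0,0]]]'

```text
time: 23.75
ee_pos: [0.6163, -0.2993, 0.2294]
tool_rot: [0.766, 0.642, 0.0, 0.0]
force: [1.3, -1.0, -0.4]
width: 0.0641
grip_force: 0.0
```

jog_arm --plan '[[[-0.1,0.15,0.02],[0,0,0]],[[-0.15,0.15,0.02],[0,0,0]],[[-0.15,0.15,0.02],[0,0,0]],[[-0.15,0.15,0.02],[0,0,0]]]'

```text
time: 24.15
ee_pos: [0.5789, -0.2619, 0.2322]
tool_rot: [0.766, 0.642, 0.0, 0.0]
force: [-0.2, 0.3, 0.5]
width: 0.064
grip_force: 0.0
```

Run:
```python
from h import *
shot("scene","s3"); shot("wrist","w6")
a=cv2.imread("pics/s3_raw.png");b=cv2.imread("pics/w6_raw.png")
cv2.imwrite("pics/end.png",np.hstack([cv2.resize(a[100:300,120:380],(400,308)),cv2.resize(b[60:260,130:390],(400,308),interpolation=cv2.INTER_CUBIC)]))
```

```text
(no output)
```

View pics/end.png

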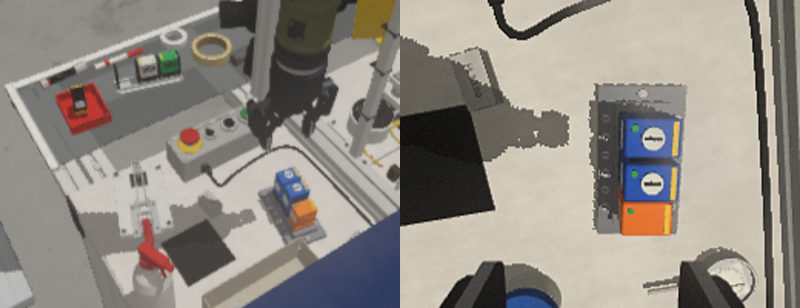

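The left half shows the failed relay standing in the tray at (78,97) and the spare seated in the strip at (303,212). The right half shows the spare in line with the timers at (645,218), its stripe on the notch side, and nothing else disturbed.

```bash
python3 -c "
from bench import *
print(finish_job())"
```

```text
the job is handed in; nothing more can be done
None
```

The failed relay stands in the red tray; the spare, regripped on the mat, is plugged home in the freed socket with its key on the notch side; the last pictures show nothing else moved, and I handed the job in at about 24 s.

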